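# Chase a tight wooden-screw thread with a T-handled tap

## Robot

A 6-joint arm with a two-finger parallel gripper is mounted at the origin on the work surface. World frame = base frame: x ahead of the robot, y to its left, z up, the work surface at z = 0. Lengths are in m, angles in degrees, forces in N, time in s.
With the tool pointing down it reaches from about 0.375 to 0.75 m from the base axis. Payload 9 kg.
Tool frame: the origin (TCP) lies where the fingers leave the gripper's body, on its centre line; the fingertips stand 73 mm ahead of it and the grasp point (between the pads) lies 54 mm ahead of it (robot.tip_reach is the distance from the TCP to the fingertips, in m); z points along the fingers, y is the direction in which the jaws open and shut (so a half turn about z gives the same grasp; the last joint's range is limited). The gripper opens to 85 mm and grips with 20 to 120 N. Pads are 22 mm wide; open, the fingers measure 114 mm over their backs; the gripper's body (76 mm by 85 mm) begins 54 mm behind the grasp point. The pads swing forward as they close: fully open they stand 13 mm farther back than shut.
Start: joints at [52.729, 5.964, 5.575, 89.605, 0, 77.527], TCP at [0.252, 0.545, 0.304] pointing down, gripper open.
Joint ranges: [-171.21, 171.21], [-48.23, 106.86], [-62.78, 66.21], [-105.2, 120.99], [-86.42, 89.51], [-180, 180]. Speed limits (degrees/s): [127.2, 127.2, 147.25, 180, 180, 180].

## Interface

Orientations are given as [roll, pitch, yaw] about the fixed x, y, z axes, in that order (R = Rz(yaw) Ry(pitch) Rx(roll)).
In Python, from plant import robot gives the robot as it stands. Calls block until the motion is done:
- robot.move_pose(position, orientation): joint-space move of the TCP to a pose.
- robot.line_to(position, vel=0.15, rotation=None, guard=None): straight line of the TCP; rotation=None keeps the orientation; vel is the mean speed in m/s. With guard (N) it stops when the force on the tool has changed by that much, and returns True; else False.
- robot.goto_joints(angles): joint-space move.
- robot.set_gripper(opening): finger opening in m; the grip force is fixed at half the most; returns when the fingers have stopped.
- robot.pause(seconds).
- robot.ik(position, orientation): joint angles nearest the present ones, or None.
- robot.observe(): the state.
- robot.grab_frame(name): name is "scene" or "top" or "wrist"; returns the picture (420x560x3 uint8, blue, green, red); there is no depth.
- robot.get_calibration(name): a dict with "vertical_fov" (degrees; the focal length in pixels is half the picture's height over the tangent of half this angle, whatever the lens; pixels are square), "cx", "cy" (the principal point, pixels), "rvec" (rotation vector, rad) and "tvec" (3), from world to camera coordinates, as OpenCV has them. Camera axes: x right, y down, z forward; pixel columns grow to the right and rows downward; lengths in m; the calibration is good to about 2 mm. A picture is of the moment at which its call begins: read the wrist's pose just before it. get_calibration takes no time and is no camera call; for the wrist camera it gives the pose at the moment of the call.
A pose or a line that the arm cannot do raises robot.IKError and nothing moves.
- robot.job_done(): hands the job in, once; it reports no verdict.
The state is a dict: "time": time; "q": joint angles; "qvel": joint speeds; "joint_torque": joint torques, N m; "tool_pos": TCP position; "tcp_rot": TCP orientation; "ft_force": force on the tool from outside, world axes, zero at the start; "torque": the same for the moment, N m; "gripper_width": finger opening in m.
Only numpy, scipy, OpenCV 4.12 (cv2) and the standard library are available. Lean on these libraries where they do the work, as an engineer would, in place of code of your own. Each camera call takes 0.05 s, during which the arm holds its last target.

## Task

The thread in the wooden nut block has to be run through with the T-handled tap that stands started in it. First press the red-balled clamp lever down flat so that the block is held, and keep it locked; then turn the tap clockwise in three bites, half a turn forward and a quarter turn back after the first and second bite to break the packed dust, and with the last half turn bring its collar fully home. Never go on past about half a turn without backing off, let go at the end, and leave the other things on the bench where they are.

Things in the scene. Friction and masses are not known exactly. Their poses are not given: they have to be found in the camera images.
- jig: Fixed jig: plywood base 220 x 300 x 18 mm with a brown wooden nut block 100 x 100 x 60 mm on it (block top 78 mm above the table) and the cam hold-down beside the block. Origin on the table under the axis of the tap; the base reaches from -110 to 110 mm in x and from -90 to 210 mm in y of this frame. It does not move during the work.
- clamp (a joint): Angle of the clamp lever (rad): 0 = lying flat, locked (end stop); grows as the lever rises, up to 1.1; at the start it stands at 0.35 to 0.8. It is a little stiff (about 0.2 N m) and stays where it is left; push its ball down along its arc.
- clamp_pivot (a point): Pivot of the clamp lever, 155 mm to the +y side of the tap axis in the jig's frame and 75 mm above the table. Flat, the steel lever (bar 16 mm wide, 12 mm high) points along the jig's -x direction.
- clamp_ball (a point): Centre of the red ball (diameter 32 mm) at the end of the clamp lever, 140 mm from the pivot.
- tap (a joint): Turn of the tap (rad): 0 at the start, grows clockwise seen from above (forward, into the block). One turn takes it 10 mm down. End stop at 6.28, where the collar is home. Turning takes about 0.25 N m; it stays where it is left and cannot be pushed down without turning.
- tap_grip (a point): Centre of the tap's dark wooden cross bar (150 mm long, 18 mm wide, 20 mm high, brass ends), on the tap's axis, 150 mm above the table at the start and 140 mm when home. x axis along the bar, z up. Under the bar is a shank of 16 mm diameter, down to a dark collar (52 mm diameter) whose top is 32 mm below this point. The bar may lie at any angle at the start.
- collar_foot (a point): Centre of the underside of the tap's collar, 44 mm below the bar's centre.
- depth_ring (a joint): How far the yellow depth ring has been pushed down (m), 0 at the start, 0.010 at the end. The collar pushes it down as the tap goes in; it stays at the deepest point reached when the tap is backed off. It needs no handling.
- ring_top (a point): Centre of the top face of the yellow depth ring (72 mm diameter, 10 mm high) between the collar and the brass guide disc on the block; the collar touches it at the start.
- hammer: Loose hammer lying on the bench beside the jig, bystander.
- square: Loose try square, dark wooden stock 120 mm and steel blade 150 mm, lying on the bench, bystander.
- jaw: Loose pale wooden clamp jaw 200 x 45 x 40 mm with two holes, lying behind the jig, bystander.
- glue: Loose white glue bottle 140 mm high, 60 mm diameter, standing behind the jig, bystander.
- wedge: Loose cork sanding block 80 x 30 x 20 mm lying on the front edge of the jig's base, bystander.

How it is judged:
By the outcome, as a careful person would: the job done as asked, in the order asked, and still so for the second after the job is handed in, with the robot touching nothing.
It also fails if it takes over 72 s, if anything falls off the work surface, if the arm or the gripper's body presses on something with over 40 N, if the wrist force passes 120 N, or if a joint passes its speed limit or range.

## Working session

There is one attempt and no reset: what is moved stays moved. The work goes in short steps, each a Python script; the robot and the scene stay as the last script left them, time stands still between calls to the robot, and variables do not carry over. Pictures are saved under pics/ and viewed, and the job is handed in when it is done.

```bash
ls; mkdir -p pics; python3 - <<'E'
from plant import robot
import cv2
print(robot.observe())
for n in ("scene","top","wrist"):
    c=robot.get_calibration(n); print(n,c)
    cv2.imwrite(f"pics/a_{n}.png",robot.grab_frame(n))
E
```

```text
pics
{'time': 0.0, 'q': array([ 5.27278642e+01,  5.99798463e+00,  5.52570315e+00,  8.96048399e+01,
       -2.03324032e-04,  7.75258654e+01]), 'qvel': array([-0.03164963, -0.00068925, -0.08253684, -0.06601473, -0.03757385,
        0.02278105]), 'joint_torque': array([-1.69877527e-03, -5.56924832e+01,  5.03649580e+01,  1.67312130e-02,
       -5.14969070e-04,  3.90316336e-05]), 'tool_pos': array([0.25149915, 0.54447387, 0.30311572]), 'tcp_rot': array([-1.79924655e+02, -1.64595946e-02,  1.55201988e+02]), 'ft_force': array([ 0.6420686 , -0.98737226,  0.58181731]), 'torque': array([0.00067682, 0.00968065, 0.01049204]), 'gripper_width': 0.08547200615349963}
scene {'vertical_fov': 45.5544548909011, 'cx': 284.3428185834543, 'cy': 211.98075820425314, 'rvec': array([ 2.33447921,  0.5757822 , -0.22858477]), 'tvec': array([-0.56293553, -0.12697417,  1.53716666])}
top {'vertical_fov': 56.61246808666948, 'cx': 276.5221665418839, 'cy': 209.93440130707847, 'rvec': array([ 2.15925224, -2.15146094,  0.1277423 ]), 'tvec': array([0.04800375, 0.62038554, 0.99888817])}
wrist {'vertical_fov': 58.534148003615314, 'cx': 276.14845220726744, 'cy': 209.47585920255526, 'rvec': array([-2.42583021, -1.55118166, -0.23338225]), 'tvec': array([-0.598862  , -0.03832369,  0.37779624])}
```

View pics/a_scene.png

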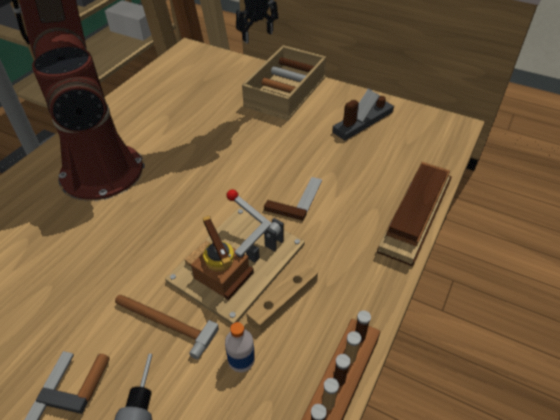

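View pics/a_top.png

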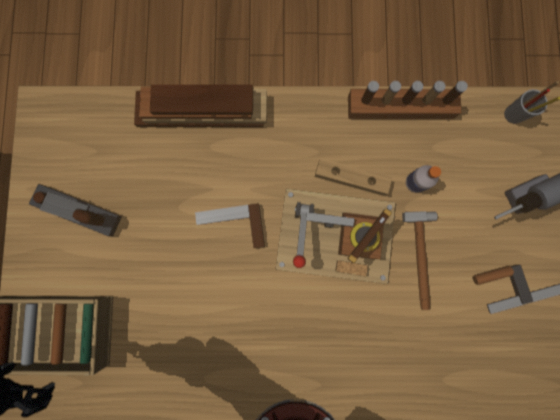

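View pics/a_wrist.png

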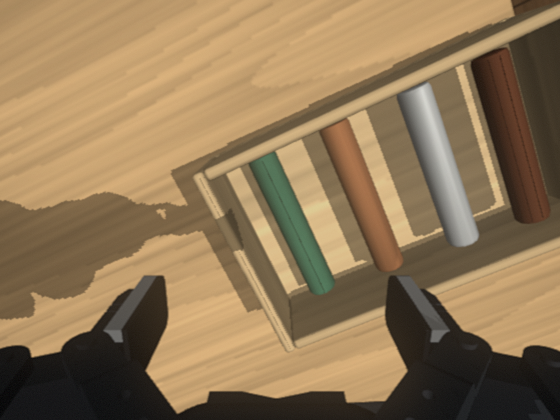

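The top view shows the base's corners near (288,191), (396,201), (388,283) and (277,271). The ball is at (299,262), the yellow ring at about (364,237), and the bar runs from (350,262) to (388,212). Next I'll measure these more precisely.

```bash
cat > h.py <<'E'
import numpy as np, cv2
from plant import robot
def cam(n):
    c=robot.get_calibration(n); R=cv2.Rodrigues(np.array(c['rvec']))[0]; t=np.array(c['tvec'])
    f=210/np.tan(np.radians(c['vertical_fov']/2)); return R,t,f,c['cx'],c['cy']
def ray(C,u,v):
    R,t,f,cx,cy=C; d=R.T@np.array([(u-cx)/f,(v-cy)/f,1]); return -R.T@t,d/np.linalg.norm(d)
def plane(C,u,v,z):
    o,d=ray(C,u,v); return o+d*(z-o[2])/d[2]
def tri(C1,p1,C2,p2):
    o1,d1=ray(C1,*p1);o2,d2=ray(C2,*p2)
    A=np.stack([d1,-d2],1); s=np.linalg.lstsq(A,o2-o1,rcond=None)[0]
    a=o1+s[0]*d1;b=o2+s[1]*d2; return (a+b)/2,np.linalg.norm(a-b)
def proj(C,p):
    R,t,f,cx,cy=C; q=R@np.array(p)+t; return np.array([f*q[0]/q[2]+cx,f*q[1]/q[2]+cy])
def blobs(m,mn=15):
    n,l,s,c=cv2.connectedComponentsWithStats(m.astype(np.uint8)); return [(s[i,4],c[i].round(2),s[i,:4]) for i in range(1,n) if s[i,4]>=mn]
E
python3 - <<'E'
from h import *
T=cv2.imread("pics/a_top.png");S=cv2.imread("pics/a_scene.png")
for n,I in(("top",T),("scene",S)):
    h=cv2.cvtColor(I,cv2.COLOR_BGR2HSV);H,s,v=[h[...,i].astype(int) for i in range(3)]
    print(n,"red",blobs(((H<5)|(H>175))&(s>180)&(v>110)))
    print(n,"yel",blobs((H>22)&(H<34)&(s>170)&(v>100)))
Ct=cam("top")
for u,v in((288,191),(396,201),(388,283),(277,271)): print(plane(Ct,u,v,.018).round(4))
cv2.imwrite("pics/b_top.png",cv2.resize(T[170:300,260:450],None,fx=4.2,fy=4.2,interpolation=cv2.INTER_CUBIC))
cv2.imwrite("pics/b_scene.png",cv2.resize(S[180:330,150:330],None,fx=4,fy=4,interpolation=cv2.INTER_CUBIC))
E
```

```text
top red [(np.int32(81), array([298.65, 261.3 ]), array([294, 257,  10,  10], dtype=int32))]
top yel []
scene red [(np.int32(59), array([231.68, 193.27]), array([227, 190,  10,   7], dtype=int32))]
scene yel [(np.int32(35), array([230.49, 250.74]), array([228, 245,   5,  14], dtype=int32)), (np.int32(83), array([210.34, 259.89]), array([203, 250,  19,  15], dtype=int32))]
[0.6749 0.0192 0.018 ]
[ 0.6483 -0.2742  0.018 ]
[ 0.4288 -0.2456  0.018 ]
[0.459  0.0484 0.018 ]
```

View pics/b_top.png

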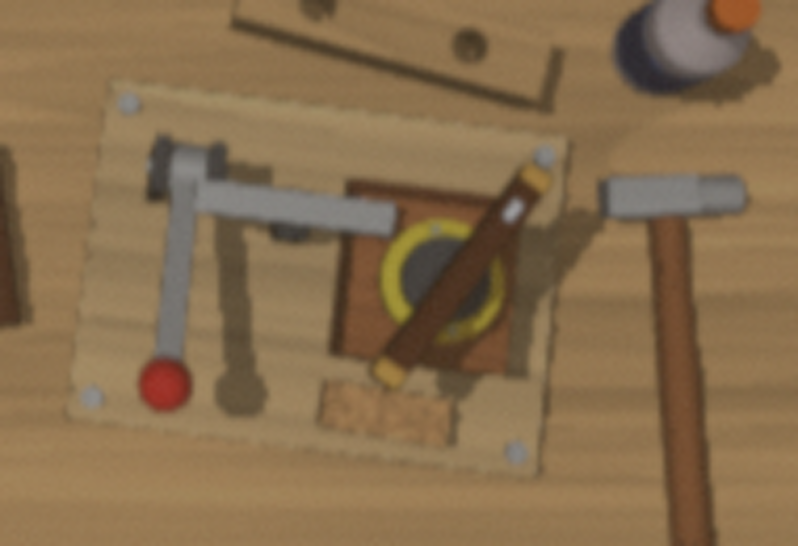

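View pics/b_scene.png

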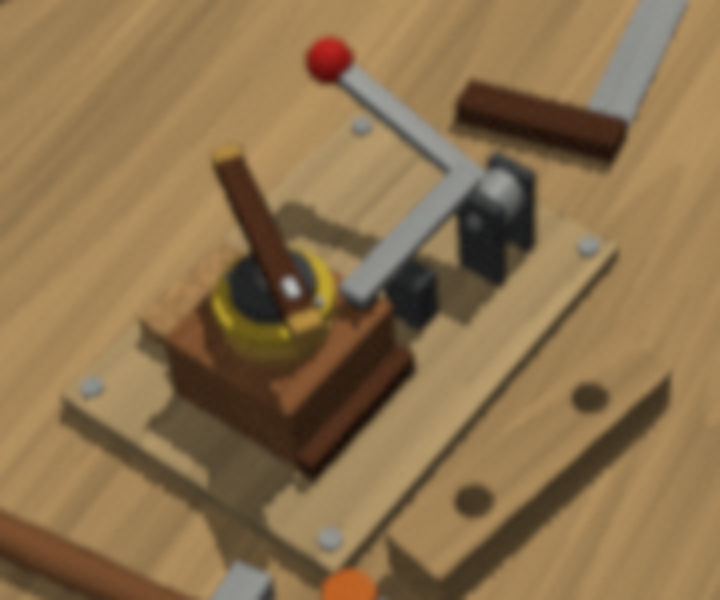

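The jig's yaw is about -5°, and the lever points toward the robot. The bar ends in the top crop are at about (537,179) and (388,373), and in the scene crop at about (228,154) and (305,320). I'll triangulate the key points.

```bash
python3 - <<'E'
from h import *
T=cv2.imread("pics/a_top.png");S=cv2.imread("pics/a_scene.png")
Ct=cam("top");Cs=cam("scene")
top=lambda x,y:((x+.5)/4.2-.5+260,(y+.5)/4.2-.5+170)
sc=lambda x,y:((x+.5)/4-.5+150,(y+.5)/4-.5+180)
h=cv2.cvtColor(T,cv2.COLOR_BGR2HSV)[170:300,260:450].astype(int)
print("ring", [ (a,c+[260,170],b) for a,c,b in blobs((h[...,0]>22)&(h[...,0]<36)&(h[...,1]>150),20)])
ball=tri(Ct,(298.65,261.3),Cs,(231.9,194.3));print("ball",ball)
# jig frame: corners from crop
cs=[top(112,84),top(570,138),top(540,474),top(68,416)]
P=np.array([plane(Ct,*p,.018)[:2] for p in cs]);print(P.round(4),np.linalg.norm(P-np.roll(P,1,0),axis=1))
L=np.array([[110,210],[110,-90],[-110,-90],[-110,210]])/1000
Lc=L-L.mean(0);Pc=P-P.mean(0);U,s,V=np.linalg.svd(Lc.T@Pc);R=(U@V).T
o=P.mean(0)-R@L.mean(0);print("jig origin",o,"yaw",np.degrees(np.arctan2(R[1,0],R[0,0])),(P-(L@R.T+o)).round(4).tolist())
piv=o+R@np.array([0,.155]);print("pivot",piv)
d=ball[0]-np.array([*piv,.075]);print("len",np.linalg.norm(d),"ang",np.arctan2(d[2],-(R.T@d[:2])[0]),(R.T@d[:2]))
e1=tri(Ct,top(537,178),Cs,sc(306,318));e2=tri(Ct,top(388,372),Cs,sc(228,154))
print("ends",e1,e2)
a=plane(Ct,*top(537,178),.155);b=plane(Ct,*top(388,373),.155);print("plane",a,b,np.linalg.norm(a-b),"mid",(a+b)/2,"ang",np.degrees(np.arctan2(*(a-b)[[1,0]])))
print("ringc",plane(Ct,*top(443,280),.106), robot.tip_reach)
E
```

```text
ring [(np.int32(110), array([354.6 , 234.42]), array([91, 53, 11, 24], dtype=int32)), (np.int32(33), array([375.12, 244.12]), array([110,  69,   9,  10], dtype=int32))]
ball (array([ 0.48559857, -0.00367173,  0.12617077]), np.float64(6.6760752871560634e-06))
[[ 0.6787  0.0239]
 [ 0.6442 -0.2722]
 [ 0.4301 -0.2462]
 [ 0.4651  0.0516]] [0.21541661 0.29814287 0.21567779 0.29984102]
jig origin [ 0.54739606 -0.1702821 ] yaw -6.844024312021312 [[-0.0029, -0.0012], [-0.0017, 0.0005], [0.0027, 0.0004], [0.0019, 0.0003]]
pivot [ 0.56586693 -0.01638659]
len 0.0960371086764899 ang 0.5622525866450078 [-0.08121159  0.00305893]
ends (array([ 0.60134688, -0.20979126,  0.16073002]), np.float64(0.0007671127442460305)) (array([ 0.49349704, -0.12548048,  0.15773751]), np.float64(0.00011186874215648626))
plane [ 0.60171853 -0.21162296  0.155     ] [ 0.49290536 -0.12601442  0.155     ] 0.13845261625507246 mid [ 0.54731194 -0.16881869  0.155     ] ang -38.19382511140056
ringc [ 0.54716596 -0.16847878  0.106     ] 0.0726
```

The ball-to-pivot length is 96 mm, not 140, so the pivot must have an x offset in the jig frame. I'll measure the pivot directly.

```bash
python3 - <<'E'
from h import *
Ct=cam("top");Cs=cam("scene")
top=lambda x,y:((x+.5)/4.2-.5+260,(y+.5)/4.2-.5+170)
sc=lambda x,y:((x+.5)/4-.5+150,(y+.5)/4-.5+180)
p=plane(Ct,*top(188,172),.078);print(p, tri(Ct,top(188,172),Cs,sc(488,187)))
o=np.array([.5473,-.1693]);y=np.radians(-6.84);R=np.array([[np.cos(y),-np.sin(y)],[np.sin(y),np.cos(y)]])
print("pivot in jig",R.T@(p[:2]-o))
b=np.array([.4856,-.0037,.1262]);print("ball in jig",R.T@(b[:2]-o))
dz=b[2]-.075;th=np.arcsin(dz/.14);print(th, "implied pivot x jig",(R.T@(b[:2]-o))[0]+.14*np.cos(th))
E
```

```text
[ 0.61389727 -0.0211988   0.078     ] (array([ 0.61210619, -0.02123379,  0.08581922]), np.float64(0.0019984966995198715))
pivot in jig [0.04848484 0.15497865]
ball in jig [-0.08098335  0.15707306]
0.37440013655659954 implied pivot x jig 0.04931845710416523
```

The pivot is at jig (0.049, 0.155) and the lever angle is about 0.374. That agrees with the 140 mm length and lies within the given range. Now I'll press the lever down along its arc.

```bash
python3 - <<'E'
from h import *
o=np.array([.5473,-.1693]);y=np.radians(-6.84);R=np.array([[np.cos(y),-np.sin(y)],[np.sin(y),np.cos(y)]])
def ball(th,j=.049): 
    p=o+R@np.array([j-.14*np.cos(th),.156]); return np.array([*p,.075+.14*np.sin(th)])
ori=[180,0,173]
robot.set_gripper(0.0)
up=np.array([0,0,.016+robot.tip_reach])
robot.move_pose(ball(.374)+up+[0,0,.03],ori)
s=robot.observe();print(s['time'],s['q'].round(1),s['tool_pos'],s['gripper_width'])
for th in (.374,.25,.12,0):
    g=robot.line_to(ball(th)+up,vel=.06,guard=25)
    s=robot.observe();print(th,g,s['time'],s['tool_pos'].round(4),s['ft_force'].round(1))
    if g: break
if not g:
    g=robot.line_to(ball(0)+up-[0,0,.006],vel=.03,guard=15)
    s=robot.observe();print(g,s['time'],s['tool_pos'].round(4),s['ft_force'].round(1))
cv2.imwrite("pics/c_scene.png",cv2.resize(robot.grab_frame("scene")[150:330,130:340],None,fx=3,fy=3))
E
```

```text
3.0667 [-16.  -14.6 -20.1  84.4   0.   -9. ] [ 0.48525162 -0.0041751   0.24489282] 2.6899630984565017e-05
0.374 False 3.7167 [ 0.4851 -0.0047  0.2147] [ 0.1 -0.3  1.1]
0.25 False 4.1583 [ 0.4796 -0.004   0.1978] [-0.7 -0.5 -0.6]
0.12 False 4.6083 [ 0.4762 -0.0036  0.1799] [-0.9 -0.5  0.6]
0 False 5.0417 [ 0.4757 -0.0037  0.1634] [ 0.6 -0.9  2.4]
True 5.25 [ 0.4758 -0.0036  0.163 ] [-5.   1.  12.9]
```

View pics/c_scene.png

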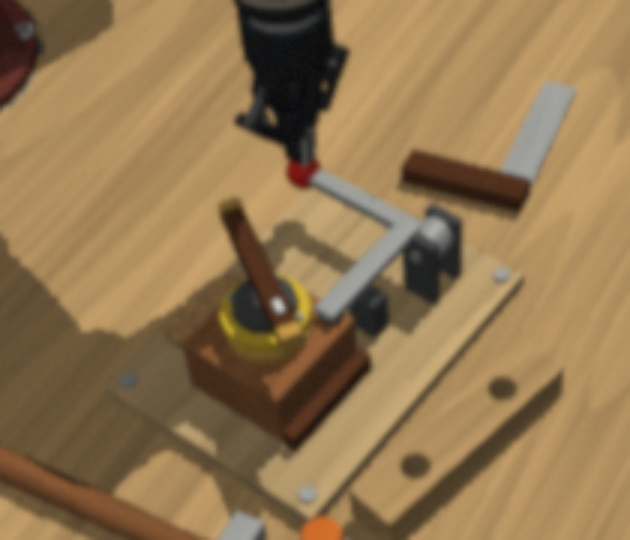

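The tips press on the ball at z ≈ 0.0744, which matches flat, and the force rose at the end stop. Next I'll lift, go above the tap and measure the bar with the wrist camera.

```bash
python3 - <<'E'
from h import *
p=robot.observe()['tool_pos']
robot.line_to(p+[0,0,.10],vel=.2)
robot.set_gripper(.06)
ax=np.array([.5473,-.1690])
robot.move_pose([*ax,.33],[180,0,141.8])
s=robot.observe();print(s['time'],s['q'].round(1),s['tool_pos'].round(4),s['tcp_rot'].round(2))
Cw=cam("wrist");I=robot.grab_frame("wrist");cv2.imwrite("pics/d_wrist.png",I)
np.savez("cw.npz",R=Cw[0],t=Cw[1],k=Cw[2:])
cv2.imwrite("pics/d_top.png",robot.grab_frame("top"));cv2.imwrite("pics/d_scene.png",robot.grab_frame("scene"))
print("proj bar centre",proj(Cw,[*ax,.16]),"ball",proj(cam("scene"),[.4757,-.0037,.075]))
S=cv2.imread("pics/d_scene.png");cv2.imwrite("pics/d_sc.png",cv2.resize(S[150:330,130:340],None,fx=3,fy=3))
E
```

```text
7.35 [-30.2   1.6   3.7  92.2   0.    7.9] [ 0.547  -0.1682  0.3295] [ 1.7999e+02 -7.0000e-02  1.4191e+02]
proj bar centre [276.10340225 212.22902054] ball [230.22800427 206.70411271]
```

View pics/d_wrist.png

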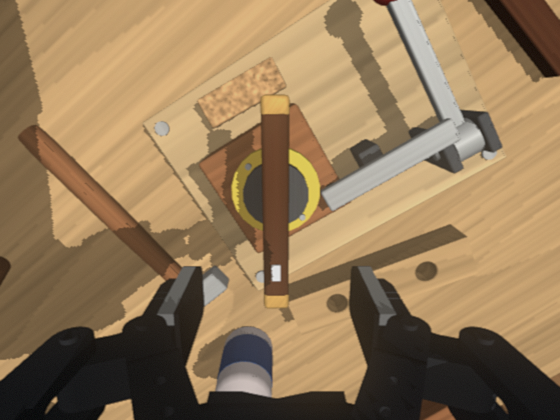

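View pics/d_sc.png

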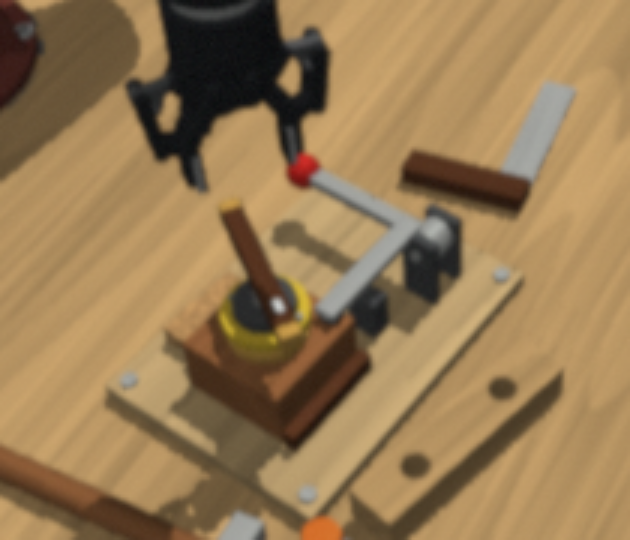

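In the wrist view the bar runs from (276,96) to (276,307). In the scene view the ball is at about (231,206), where the flat position projects. Now I'll compute the bar's axis.

```bash
python3 - <<'E'
from h import *
z=np.load("cw.npz");C=(z['R'],z['t'],*z['k'])
I=cv2.imread("pics/d_wrist.png").astype(int)
# bar edges: dark-red mask in rows away from collar
h=cv2.cvtColor(I.astype(np.uint8),cv2.COLOR_BGR2HSV).astype(int)
for v in (105,125,150,195,250,255,285,300):
    row=I[v,250:305].sum(1); g=np.abs(np.gradient(row.astype(float))); 
    l=250+np.argmax(g[:25]); r=250+25+np.argmax(g[25:]); print(v,l,r,(l+r)/2)
def P(u,v): return plane(C,u,v,.160)
for v in (96,307): print(P(276,v))
a,b=P(276,96),P(276,307);print("len",np.linalg.norm(a-b),"mid",(a+b)/2,"ang",np.degrees(np.arctan2(*(b-a)[[1,0]])))
E
```

```text
105 256 288 272.0
125 255 289 272.0
150 261 289 275.0
195 264 289 276.5
250 254 288 271.0
255 263 288 275.5
285 264 288 276.0
300 263 288 275.5
[ 0.48891617 -0.12327857  0.16      ]
[ 0.6037966  -0.21341591  0.16      ]
len 0.14602141346638575 mid [ 0.54635639 -0.16834724  0.16      ] ang -38.1183979230659
```

The bar angle is -38.1° and the axis is at about (0.547, -0.1686); four estimates agree to about 2 mm. I'll grasp with J6 near -172 so that one re-grip is enough.

```bash
cat >> h.py <<'E'
AX=np.array([.547,-.1686]); Y0=-38.1
def joints(turn,z0,half=0,ax=AX):
    """turn deg clockwise of bar; half=0: gripper yaw Y0-turn; half=1: plus 180"""
    z=z0-.010*turn/360
    q=np.array(robot.ik([*ax,z],[180,0,141.8]),float)
    yaw=Y0-turn+180*half
    q6=q[0]+180-yaw
    q[5]=q6-360 if not half else q6-360
    return q
def st(m=""):
    s=robot.observe();print(m,round(s['time'],2),'q6',round(s['q'][5],1),s['tool_pos'].round(4),s['tcp_rot'].round(1),'F',s['ft_force'].round(1),'M',s['torque'].round(2),'w',round(s['gripper_width'],4));return s
E
python3 - <<'E'
from h import *
q=joints(0,.33);print(q.round(1), joints(180,.204).round(1))
robot.goto_joints(q);s=st("rot")
qd=joints(0,.204);robot.goto_joints(qd);st("down")
robot.set_gripper(0.0);st("grip")
cv2.imwrite("pics/e_wrist.png",robot.grab_frame("wrist"))
robot.goto_joints(joints(20,.204));st("t20")
cv2.imwrite("pics/e_wrist2.png",robot.grab_frame("wrist"))
E
```

```text
[ -30.2    1.6    3.7   92.2    0.  -172.1] [-30.2   1.5  -9.9  78.5   0.    7.9]
rot 10.15 q6 -172.1 [ 0.547  -0.1686  0.33  ] [180.    0.  -38.1] F [-0.9  0.4 -0.3] M [-0.01  0.01  0.  ] w 0.0598
down 10.72 q6 -172.1 [ 0.5472 -0.1687  0.2052] [-180.    -0.   -38.1] F [ 1.4 -0.8  0.1] M [-0.03 -0.08 -0.01] w 0.0603
grip 11.18 q6 -172.1 [ 0.5477 -0.1692  0.206 ] [180.   -0.2 -38.1] F [-1.5 -1.3  6.2] M [-0.14  0.28  0.08] w 0.0174
t20 11.65 q6 -152.1 [ 0.5474 -0.1696  0.2054] [180.   -0.2 -58.2] F [-2.8 -2.   7.1] M [-0.55  0.72 -0.2 ] w 0.0171
```

View pics/e_wrist2.png

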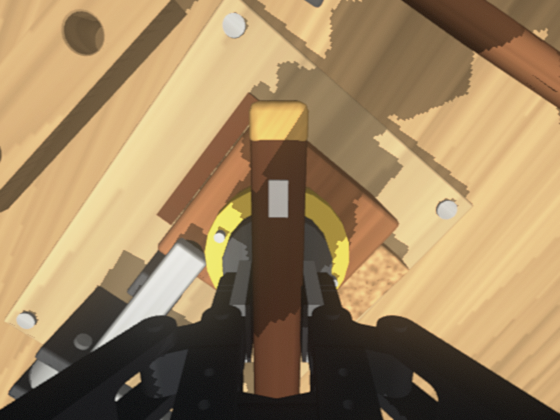

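The bar is held squarely between the pads and turns with the gripper, and the forces are low. I'll continue bite 1 to 180° and then back to 90°.

```bash
python3 - <<'E'
from h import *
robot.goto_joints(joints(100,.204));st("100")
robot.goto_joints(joints(180,.204));st("180")
cv2.imwrite("pics/f_wrist.png",robot.grab_frame("wrist"))
robot.goto_joints(joints(88,.204));st("90")
cv2.imwrite("pics/f_top.png",cv2.resize(robot.grab_frame("top")[150:310,250:460],None,fx=3.5,fy=3.5))
cv2.imwrite("pics/f_wrist2.png",robot.grab_frame("wrist"))
E
```

```text
100 12.96 q6 -72.1 [ 0.5458 -0.1694  0.2031] [-180.    -0.2 -138.1] F [-13.8  -2.2  13.1] M [-0.33  3.02  0.03] w 0.0171
180 14.22 q6 7.9 [ 0.5457 -0.1678  0.2009] [-179.9   -0.2  141.9] F [-15.8   6.7  15.2] M [1.52 3.33 0.01] w 0.0169
90 15.69 q6 -84.1 [ 0.5461 -0.1695  0.2035] [-180.    -0.2 -126.2] F [-11.9  -1.4  12. ] M [-0.59  2.78 -0.13] w 0.0169
```

View pics/f_wrist.png

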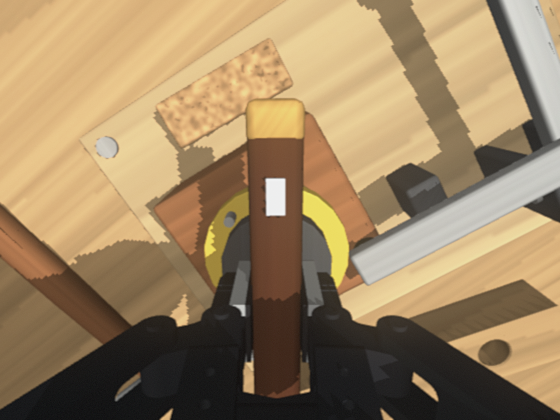

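View pics/f_wrist2.png

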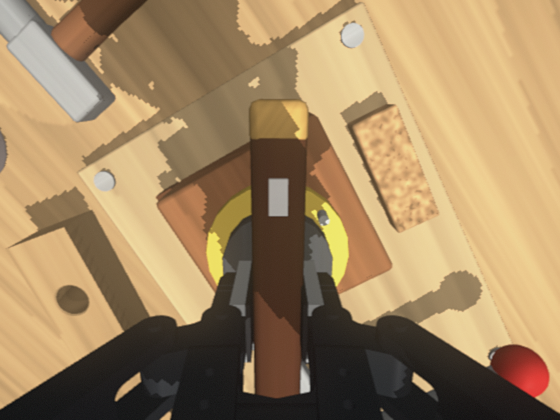

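Bite 1 went as planned: the bar followed the gripper, J6 backed off by a quarter turn, and the side load is only about 15 N. Bite 2 is next, followed by the re-grip.

```bash
python3 - <<'E'
from h import *
robot.goto_joints(joints(180,.205));st("180")
robot.goto_joints(joints(269,.205));st("269")
robot.goto_joints(joints(179,.205));st("179")
cv2.imwrite("pics/g_wrist.png",robot.grab_frame("wrist"))
robot.set_gripper(.06);st("open")
p=robot.observe()['tool_pos'];robot.line_to(p+[0,0,.06],vel=.15)
st("up");Cw=cam("wrist");np.savez("cw2.npz",R=Cw[0],t=Cw[1],k=Cw[2:])
cv2.imwrite("pics/g_wrist2.png",robot.grab_frame("wrist"))
cv2.imwrite("pics/g_sc.png",cv2.resize(robot.grab_frame("scene")[150:330,130:340],None,fx=3,fy=3))
E
```

```text
180 17.22 q6 7.9 [ 0.5456 -0.1678  0.201 ] [-179.9   -0.2  141.9] F [-12.4   5.9  10.3] M [1.19 2.69 0.11] w 0.017
269 18.6 q6 96.9 [ 0.5473 -0.1674  0.1986] [-1.8e+02 -1.0e-01  5.3e+01] F [-0.3  7.9  5. ] M [1.73 0.33 0.11] w 0.017
179 20.0 q6 6.9 [ 0.5456 -0.1678  0.201 ] [-179.9   -0.2  142.9] F [-12.1   6.6  10. ] M [ 1.23  2.67 -0.17] w 0.0173
open 20.53 q6 6.9 [ 0.5471 -0.1687  0.2001] [180.    0.  142.9] F [ 0.  -0.7  0.2] M [-0.04 -0.04  0.05] w 0.06
up 21.08 q6 6.9 [ 0.5471 -0.1687  0.2596] [-180.    -0.   142.9] F [ 0.   0.4 -0.7] M [ 0.04 -0.05 -0.02] w 0.06
```

View pics/g_wrist2.png

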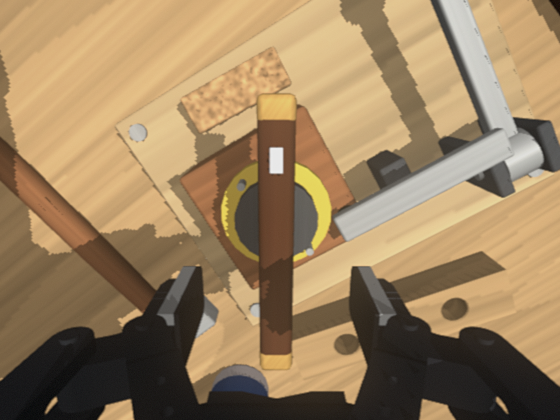

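View pics/g_sc.png

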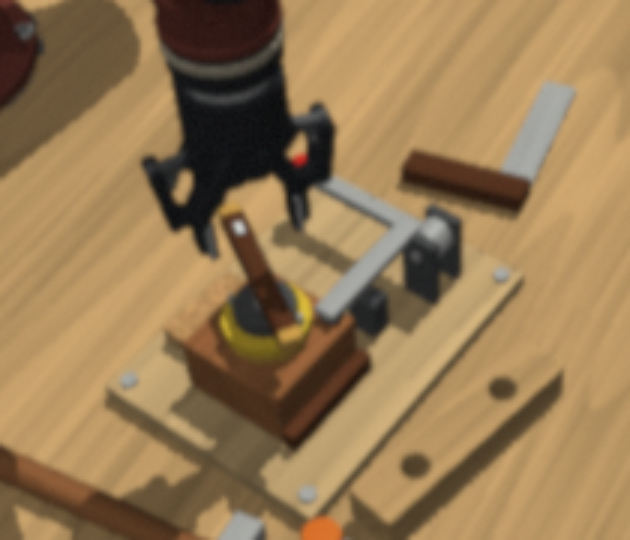

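After bite 2 the white mark is at the opposite end of the bar, so the tap is at half a turn as planned, and the lever is still flat. Now the re-grip and the last half turn, in small steps near the end stop.

```bash
python3 - <<'E'
from h import *
ax=np.array([.5467,-.1684])
robot.goto_joints(joints(179,.265,1,ax));st("rot")
robot.goto_joints(joints(179,.206,1,ax));st("down")
robot.set_gripper(0.0);st("grip")
robot.goto_joints(joints(270,.2065,1,ax));st("270")
robot.goto_joints(joints(352,.2065,1,ax));st("352")
for t in (356,359,361,363,365):
    robot.goto_joints(joints(t,.2065,1,ax));robot.pause(.1);s=st(t)
    if abs(s['torque'][2])>1.2: break
cv2.imwrite("pics/h_wrist.png",robot.grab_frame("wrist"))
cv2.imwrite("pics/h_sc.png",cv2.resize(robot.grab_frame("scene")[150:330,130:340],None,fx=3,fy=3))
E
```

```text
rot 23.83 q6 -173.1 [ 0.5467 -0.1684  0.26  ] [-180.     0.   -37.1] F [-0.2 -0.8  0.1] M [-0.02  0.03  0.02] w 0.06
down 24.18 q6 -173.1 [ 0.5459 -0.1679  0.2004] [180.    0.2 -37.1] F [0.3 0.2 0.7] M [-0.02 -0.03  0.  ] w 0.0603
grip 24.64 q6 -173.1 [ 0.5473 -0.169   0.203 ] [180.   -0.2 -37.1] F [-1.7 -0.   6.5] M [-0.05  0.28 -0.05] w 0.017
270 26.06 q6 -82.1 [ 0.5461 -0.1692  0.2005] [-1.800e+02 -1.000e-01 -1.281e+02] F [-7.9 -1.8  7.4] M [-0.6   1.96  0.12] w 0.0173
352 27.35 q6 -0.1 [ 0.5458 -0.168   0.1982] [-1.799e+02 -1.000e-01  1.499e+02] F [-10.7   3.5  10.5] M [0.75 2.39 0.1 ] w 0.0168
356 27.7 q6 3.9 [ 0.5458 -0.168   0.1981] [-1.800e+02 -1.000e-01  1.459e+02] F [-9.7  3.9 10.1] M [ 0.89  2.27 -0.13] w 0.0171
359 28.05 q6 6.9 [ 0.5458 -0.1679  0.198 ] [-1.800e+02 -1.000e-01  1.429e+02] F [-9.8  4.8 10.5] M [ 0.86  2.28 -0.08] w 0.0171
361 28.4 q6 8.9 [ 0.5459 -0.1679  0.198 ] [-1.799e+02 -1.000e-01  1.409e+02] F [-10.    3.8  10.3] M [0.84 2.28 0.4 ] w 0.0168
363 28.75 q6 10.8 [ 0.5459 -0.1679  0.1979] [-1.799e+02 -1.000e-01  1.390e+02] F [-9.2  3.1 10.6] M [0.85 2.28 1.03] w 0.0167
365 29.1 q6 12.8 [ 0.5459 -0.1679  0.1979] [-1.799e+02 -1.000e-01  1.370e+02] F [-10.    2.7  11.5] M [0.75 2.32 1.55] w 0.0173
```

View pics/h_wrist.png

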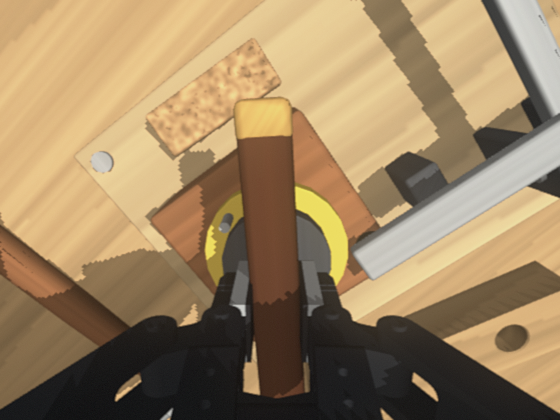

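View pics/h_sc.png

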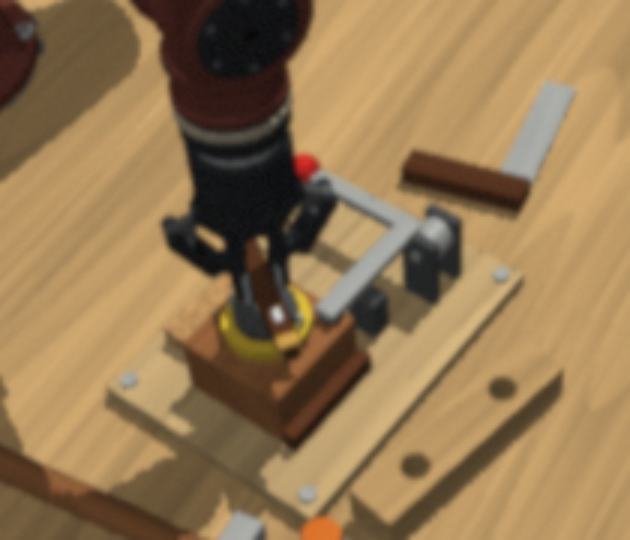

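The moment climbed from 0.1 to 1.55 N m past 360°, so the tap is at its end stop. I'll release and retreat straight up.

```bash
python3 - <<'E'
from h import *
robot.set_gripper(.06);st("open")
p=robot.observe()['tool_pos'];robot.line_to(p+[0,0,.15],vel=.15);st("up")
Cw=cam("wrist");I=robot.grab_frame("wrist");cv2.imwrite("pics/i_wrist.png",I)
a,b=plane(Cw,276,96,.15),plane(Cw,276,307,.15);print(np.degrees(np.arctan2(*(b-a)[[1,0]])))
np.savez("cw3.npz",R=Cw[0],t=Cw[1],k=Cw[2:])
robot.move_pose([.45,.25,.33],[180,0,160])
S=robot.grab_frame("scene");T=robot.grab_frame("top")
cv2.imwrite("pics/i_top.png",T);cv2.imwrite("pics/i_scene.png",S)
cv2.imwrite("pics/i_both.png",np.hstack([cv2.resize(S[180:330,150:330],(480,400)),cv2.resize(T[170:300,260:390],(320,400))]))
h=[cv2.cvtColor(x,cv2.COLOR_BGR2HSV).astype(int) for x in(T,S)]
b=[max(blobs(((x[...,0]<5)|(x[...,0]>175))&(x[...,1]>180)&(x[...,2]>110)),key=lambda k:k[0]) for x in h]
print(b,tri(cam("top"),b[0][1],cam("scene"),b[1][1]+[.2,1.0]))
E
```

```text
open 29.68 q6 12.9 [ 0.5467 -0.1685  0.1963] [180.    0.  136.9] F [ 0.5 -0.3 -0.2] M [ 0.04 -0.02  0.01] w 0.0598
up 30.83 q6 12.9 [ 0.5465 -0.1683  0.3453] [-1.800e+02 -1.000e-01  1.369e+02] F [-0.   0.  -0.4] M [ 0.02 -0.04  0.01] w 0.0605
-43.12258307428336
[(np.int32(31), array([297.45, 263.35]), array([294, 261,   8,   8], dtype=int32)), (np.int32(47), array([230.72, 205.17]), array([227, 202,   9,   7], dtype=int32))] (array([ 0.47932538, -0.00363187,  0.07884317]), np.float64(0.0019456799253161673))
```

View pics/i_wrist.png

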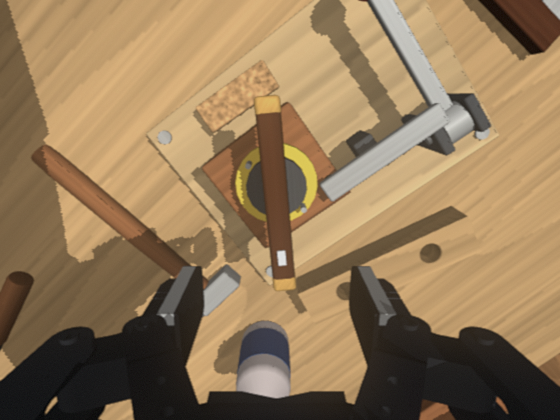

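View pics/i_both.png

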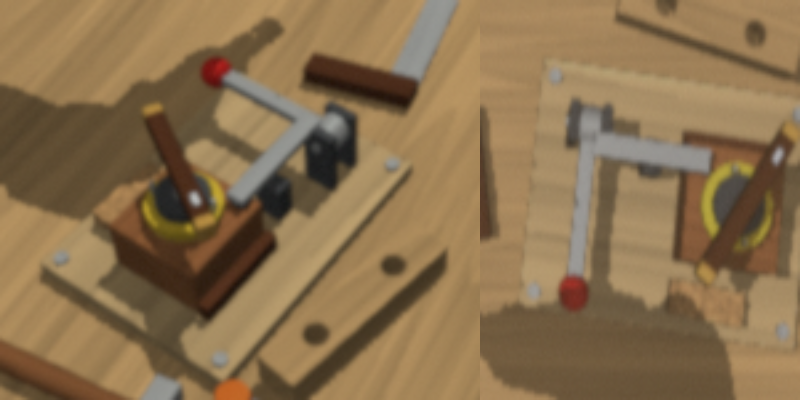

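View pics/i_top.png

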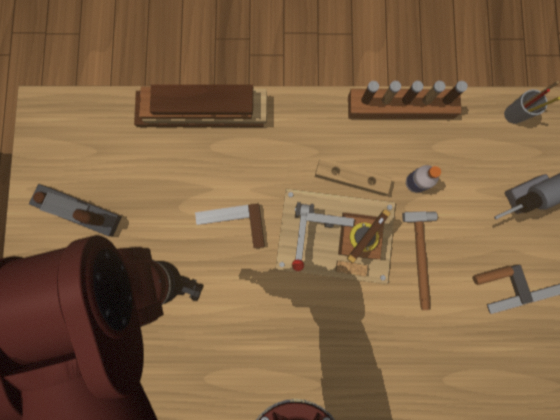

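The white mark is back at its starting end, now pointing down from (267,104) to (285,284) in the wrist image. The lever is flat and the bystanders sit at the same pixels as before. I'll compare the final bar angle with the starting -38.1°.

```bash
python3 - <<'E'
from h import *
z=np.load("cw3.npz");C=(z['R'],z['t'],*z['k'])
for p,q in (((267,97),(285.5,290)),((267.5,104),(284.5,284))):
    a,b=plane(C,*p,.15),plane(C,*q,.15);print(np.degrees(np.arctan2(*(b-a)[[1,0]])),np.linalg.norm(b-a),(a+b)/2)
T0,T1=[cv2.imread(f"pics/{n}_top.png") for n in "ai"]
d=cv2.absdiff(T0,T1).max(2);
for n,(x0,x1,y0,y1) in dict(hammer=(400,440,205,312),square=(190,268,200,252),jaw=(312,396,158,198),glue=(404,442,162,196)).items(): print(n,np.percentile(d[y0:y1,x0:x1],99))
E
```

```text
-37.808580442248584 0.14654863979977628 [ 0.54686343 -0.16842391  0.15      ]
-37.89942936143735 0.1366593531893284 [ 0.54642008 -0.16836323  0.15      ]
hammer 23.0
square 23.0
jaw 22.0
glue 22.0
```

```bash
python3 - <<'E'
from h import *
st();robot.job_done()
E
```

```text
32.57 q6 34.5 [0.4506 0.2492 0.3299] [-180.     0.   159.9] F [0.2 0.2 0.6] M [ 0.01 -0.03 -0.02] w 0.0597
the job is handed in; nothing more can be done
```

The tap is run through with its collar at the end stop and the clamp is locked. I handed the job in at 32.6 s of the 72 s allowed.

**What I did**
- **Clamp:** I pressed the lever down along its arc until the force rose sharply at the end stop. By the fingertip height, the ball's centre was then at 74.4 mm, against 75 mm for flat.
- **Tap:** I turned it 0→180°, back to 88°, forward to 269°, back to 179°, then on to 360°. I re-gripped once, before the last half turn. The second and third bites were therefore about 181° each.
- **Release:** I let go, lifted straight up and moved the arm aside.

**Last checks**
- **Tap home:** Past 360° the turning moment rose to about 1.5 N m, which shows the end stop. There the wrist went on to 365° and the bar slipped a few degrees in the pads. The bar ended at -37.8° against -38.1° at the start, with its white mark at the same end, so it made one full turn.
- **Forces:** The side load on the tool was about 16 N at most in the readings taken between moves.
- **Other things on the bench:** The hammer, square, clamp jaw and glue bottle show no visible change in the top view. The cork block got no such pixel comparison. It looks unmoved in the top picture.

**One disagreement:** the final camera estimate of the ball's height was 79 mm, about 4 mm above flat. The ball was partly in shadow then. In the scene view it sat within a pixel of where the flat position should appear, so I trusted the contact at the stop and did not press it again.

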